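# Load the second layer into the carry caddy, draw out its handle and hold it up

## Task

Finish loading the blue carry caddy: lay the top cardboard pad of the pile flat and square on the four kraft boxes, with its slot round the handle post, then set the grey tray of tins on the pad the same way. Squeeze the orange button in the grip to unlock the telescoping handle and keep it squeezed while you pull the handle up past its first stop to the second; then lift the loaded caddy by it, level and about 8 cm clear of the bench, and finish while still holding it there. Do not disturb the rubber stamp or the tape measure.

Things in the scene. Friction and masses are not known exactly. Their poses are not given: they have to be found in the camera images.
- caddy: Blue steel carry caddy, 172 x 184 mm (x, y), rim 28 mm high, about 0.6 kg, loose. Origin: centre of its underside; z up. On its 8 mm high floor 4 kraft boxes (fixed, tops at z = 44, |x| 4 to 72, |y| 31 to 84) leave a channel along x. In the middle a square post, 36 x 36 mm, to z = 78, carries the telescoping grip. The orange button is on the -x side.
- grip (a point): Middle of the black grip on the post, at z = 98 mm in the caddy with the handle home; rises with the handle. Grip 34 x 34 mm (z 83 to 113), cap above it to z = 117. Orange button, 18 x 22 mm, on its -x face at this height, 6 mm proud: pinch the grip along caddy x (40 mm over button and grip) at this height; about 5 N pushes the button in.
- handle (a joint): Telescoping handle, m drawn out: 0 home (locked), 0.024 first stop, 0.048 second stop, its full length. A bolt locks it at each stop unless the button is held in; released between stops, it catches at the next one. Slides with about 1.5 N of friction (plus 2 N with the button out) and stays where left. Held at the second stop it carries the caddy's weight.
- release (a joint): Orange button, m pushed in along caddy +x: 0 out (bolt locked), 0.005 fully in; above 0.004 the handle is free. Springs back when let go.
- pad: Loose cardboard pad, the top one of the pile: 168 x 172 x 6 mm (x, y, z), 50 g. Origin: centre of its underside. Middle slot 120 x 52 mm (x, y), right through. At each x end a 24 mm wide strip remains (|x| 60 to 84), to be pinched along x at y = 0, one finger in the slot, one outside. In place its origin is at z = 44 mm in the caddy, axes along the caddy's.
- pad_pile: Fixed pile of four more such pads under the loose one, 24 mm high, same slot down to the bench and same axes. Origin: centre of its underside, on the bench. It may stand left or right of the caddy.
- tray: Loose grey tray with four tins fixed in it, 168 x 184 mm (x, y), tin tops at 30 mm, about 0.2 kg. Origin: centre of its underside (feet). Slot 120 x 52 mm as in the pad (37 mm from block to button when in place). At each x end a grip block, 24 mm wide (|x| 60 to 84), |y| under 28, top at z = 22 mm: pinch it along x, one finger in the slot. In place its origin is at z = 50 mm in the caddy, axes along the caddy's.
- stamp: Rubber stamp, 27 x 52 x 77 mm, standing in front of the big carton; leave it alone. Origin: centre of its underside.
- measure: Yellow tape measure, 68 x 71 x 35 mm, lying at the rear right of the middle; leave it alone. Origin: centre of its underside.

How it is judged:
On the way, in this order (a step that is already met when the one before it is completed fails the run):
1. the pad lies flat on the kraft boxes round the post, let go (x of pad in the frame of caddy between -0.018 and 0.018 m and y of pad in the frame of caddy between -0.012 and 0.012 m and z of pad in the frame of caddy between 0.038 and 0.05 m and angle between the z axis of pad and the z axis of caddy, either way round below 0.08 rad and angle between the x axis of pad and the x axis of caddy, either way round below 0.15 rad and contact force between the fingers and pad below 0.1 N and linear speed of pad below 0.02 m/s), for 0.2 s.
2. the tray of tins stands on the pad round the post, let go (x of pad in the frame of caddy between -0.018 and 0.018 m and y of pad in the frame of caddy between -0.012 and 0.012 m and z of pad in the frame of caddy between 0.038 and 0.05 m and angle between the z axis of each of pad, tray and the z axis of caddy, either way round below 0.08 rad and angle between the x axis of each of pad, tray and the x axis of caddy, either way round below 0.15 rad and x of tray in the frame of caddy between -0.018 and 0.018 m and y of tray in the frame of caddy between -0.012 and 0.012 m and z of tray in the frame of caddy between 0.044 and 0.056 m and contact force between the fingers and tray below 0.1 N and linear speed of tray below 0.02 m/s), for 0.2 s.
3. the handle is drawn out to its second stop in the gripper (value of joint handle above 0.045 m and contact force between the fingers and caddy above 1 N), for 0.1 s.
At the end, for the whole second after the job is handed in: The gripper holds the caddy by its handle at the second stop (over 45 of 48 mm), 40 to 160 mm above the bench, still, tilted under 0.15 rad; pad and tray lie on the boxes round the post, within 18 mm along and 12 mm across the slot, square within 0.15 rad (all of step 3 and height (world z) of caddy between 0.04 and 0.16 m and angle between caddy's own z axis and vertical below 0.15 rad and linear speed of caddy below 0.02 m/s and x of pad in the frame of caddy between -0.018 and 0.018 m and y of pad in the frame of caddy between -0.012 and 0.012 m and z of pad in the frame of caddy between 0.038 and 0.05 m and angle between the z axis of each of pad, tray and the z axis of caddy, either way round below 0.08 rad and angle between the x axis of each of pad, tray and the x axis of caddy, either way round below 0.15 rad and x of tray in the frame of caddy between -0.018 and 0.018 m and y of tray in the frame of caddy between -0.012 and 0.012 m and z of tray in the frame of caddy between 0.044 and 0.056 m); the arm keeps its last pose, push and grip.
It fails at once if the caddy tips (over 0.35 rad) (angle between caddy's own z axis and vertical above 0.35 rad).
It fails at once if the tray tips (over 0.6 rad) (angle between tray's own z axis and vertical above 0.6 rad).
It fails at once if the stamp is disturbed (moved over 2 cm) (distance of stamp from where it was at the start of the episode above 0.02 m).
It fails at once if the tape measure is disturbed (moved over 2 cm) (distance of measure from where it was at the start of the episode above 0.02 m).
It also fails if it takes over 66 s, if anything falls off the work surface, if the arm or the gripper's body presses on something with over 40 N, if the wrist force passes 120 N, or if a joint passes its speed limit or range.

## Robot

A 6-joint arm with a two-finger parallel gripper is mounted at the origin on a cart in front of the work surface, level with it; the furniture and walls round the work are solid. World frame = base frame: x ahead of the robot, y to its left, z up, the work surface at z = 0. Lengths are in m, angles in rad, forces in N, time in s.
With the tool pointing down it reaches from about 0.375 to 0.925 m from the base axis. Payload 5.7 kg.
Tool frame: the origin (TCP) lies at the centre of the arm's flange, where the gripper is bolted on; the fingertips stand 182 mm ahead of it and the grasp point (between the pads) lies 163 mm ahead of it; z points along the fingers, x is the direction in which the jaws open and shut, and the axes are right-handed (so a half turn about z gives the same grasp; the last joint's range is limited). The gripper opens to 88 mm and grips with 3 to 60 N. Pads are 20 mm wide; open, the fingers measure 115 mm over their backs; the gripper's body (75 mm by 178 mm) begins 61 mm behind the grasp point.
Start: joints at [1.226, 0.359, 1.51, -0, 1.272, -0.115], TCP at [0.137, 0.584, 0.405] pointing down, gripper open.
Joint ranges: [-2.97, 2.97], [-1.01, 2.36], [0.21, 2.38], [-0.96, 4.11], [0.2, 2.71], [-2.98, 2.98]. Speed limits (rad/s): [2.39, 2.39, 3.14, 3.14, 3.14, 3.14].

## Interface

Orientations are given as a unit quaternion [x, y, z, w].
In Python, from plant import * gives the robot as it stands. The module is installed in compiled form; this text tells all that it offers.
- The arm moves only by the tool send_rows, never from a script. Its argument "deltas" is a list that holds one entry, the list of rows, each a list of 7 numbers: the shift along the tool's x, y, z in mm, then the turn, a rotation vector about the tool's x, y, z in degrees, then the closure, from 0 (fully open) to 1 (shut). In form: [[[x, y, z, wx, wy, wz, hand], ...]]. A call has 1 to 8 rows; each row is the pose to reach, as a shift and turn from the pose commanded when the call began, along the tool's axes at that moment; what a row does not reach only later rows make up. A row lasts 1/12 s, in which the tool goes at most 41.7 mm and 7.16 degrees, less where a joint would pass 70% of its speed; a pose out of reach is approached as far as the arm can. A call with a gripper value outside its range is refused whole. The fingers move at their own pace and stop on an object; "newtons" is the grip in N (left out, the last holds). Time passes only in rows, so rows that repeat a pose let the fingers close. It gives the time, the measured TCP pose, the force and the opening at its end, in the units of the state.
- state(): the state, without advancing time (a new reading comes with each control period).
- snapshot(name): name is "side" or "top" or "wrist"; returns a dict with "frame" (420x560x3 uint8, blue, green, red), "fx", "fy", "cx", "cy" (pixels), "rvec" (rotation vector, rad) and "tvec" (3), from world to camera coordinates, as OpenCV has them. Camera axes: x right, y down, z forward; pixel columns grow to the right and rows downward; lengths in m; the calibration is good to about 2 mm. A picture is of the moment at which its call begins. There is no depth.
- finish_job(): hands the job in, once; it reports no verdict.
The state is a dict: "time": time; "joint_pos": joint angles; "qd": joint speeds; "effort": joint torques, N m; "eef_pos": TCP position; "tool_rot": TCP orientation; "force": force on the tool from outside, world axes, zero at the start; "wrist_torque": the same for the moment, N m; "width": finger opening in m.
Only numpy, scipy, OpenCV 4.12 (cv2) and the standard library are available. Lean on these libraries where they do the work, as an engineer would, in place of code of your own. Each camera call takes 0.05 s, during which the arm holds its last target.

## Working session

There is one attempt and no reset: what is moved stays moved. The work goes in short steps, Python scripts to look and compute and a tool call to move; the robot and the scene stay as the last step left them, time stands still between calls to the robot, and variables do not carry over. Pictures are saved under pics/ and viewed, and the job is handed in when it is done.

Besides the shell and the picture viewer there is one more tool, called by a JSON object that holds its "op" and its "data". send_rows: Moves the arm, as the interface text tells. Its arguments: {"type":"object","properties":{"deltas":{"type":"array"},"newtons":{"type":"number"}},"required":["deltas"]}

```bash
mkdir -p pics
cat > h.py <<'E'
from plant import *
import numpy as np, cv2
def snap(name,fn):
    s=snapshot(name); cv2.imwrite('pics/'+fn+'.png',s['frame']); np.savez('pics/'+fn+'.npz',**s); return s
def load(fn):
    return dict(np.load('pics/'+fn+'.npz'))
def ray(s,u,v):
    R,_=cv2.Rodrigues(np.array(s['rvec'],float)); t=np.array(s['tvec'],float).ravel()
    d=R.T@np.array([(u-s['cx'])/s['fx'],(v-s['cy'])/s['fy'],1.]); o=-R.T@t
    return o,d
def onz(s,u,v,z):
    o,d=ray(s,u,v); return o+d*(z-o[2])/d[2]
def proj(s,P):
    R,_=cv2.Rodrigues(np.array(s['rvec'],float)); t=np.array(s['tvec'],float).ravel()
    c=R@np.array(P,float)+t; return np.array([c[0]/c[2]*s['fx']+s['cx'],c[1]/c[2]*s['fy']+s['cy']])
E
python3 - <<'E'
from h import *
for n in ['side','top','wrist']:
    s=snap(n,n+'0'); print(n,s['fx'],s['cx'],s['cy'],ray(s,280,210))
st=state(); print({k:np.round(v,4) for k,v in st.items()})
E
```

```text
side 446.6322843623914 277.0105782465867 205.55071418831088 (array([0.22119922, 0.70123284, 0.81119532]), array([ 0.33064731, -0.66729909, -0.66747908]))
top 383.3703053108415 280.27597782857106 210.60762358139883 (array([ 0.47087584, -0.03561973,  0.96908222]), array([ 0.15325781,  0.01674077, -0.98804596]))
wrist 359.5767333845429 280.6714908263126 207.45552499879275 (array([0.07146331, 0.59920705, 0.38456994]), array([ 0.24793767, -0.06097567, -0.96688285]))
{'time': np.float64(0.15), 'joint_pos': array([ 1.2259,  0.3593,  1.5112, -0.    ,  1.2725, -0.1151]), 'qd': array([-0.0004, -0.0014, -0.0034,  0.0019, -0.0001, -0.0004]), 'effort': array([ 6.00000e-04, -5.15756e+01, -2.71009e+01,  6.76000e-02,
        3.05000e-02, -1.00000e-04]), 'eef_pos': array([0.1366, 0.584 , 0.404 ]), 'tool_rot': array([ 7.835e-01,  6.214e-01, -6.000e-04,  4.000e-04]), 'force': array([-0.3123,  0.378 ,  0.7133]), 'wrist_torque': array([-0.0373, -0.0012,  0.0044]), 'width': np.float64(0.0882)}
```

View pics/side0.png

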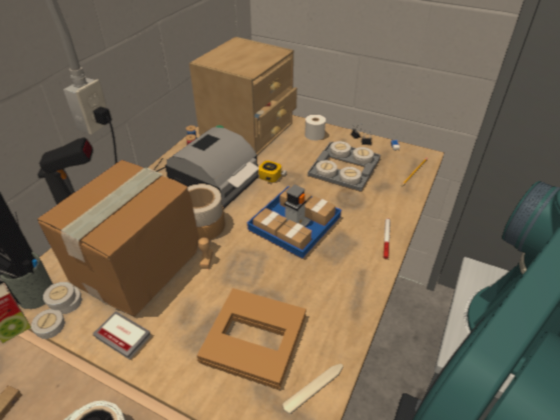

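View pics/top0.png

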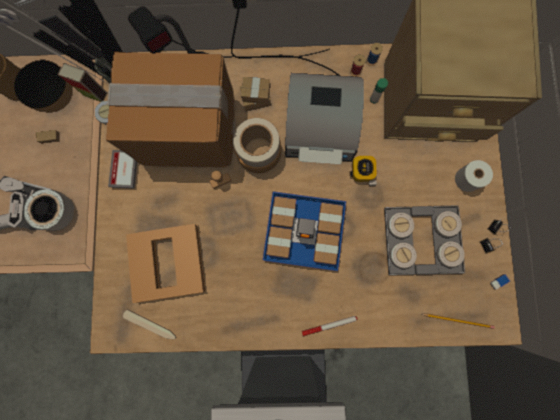

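View pics/wrist0.png

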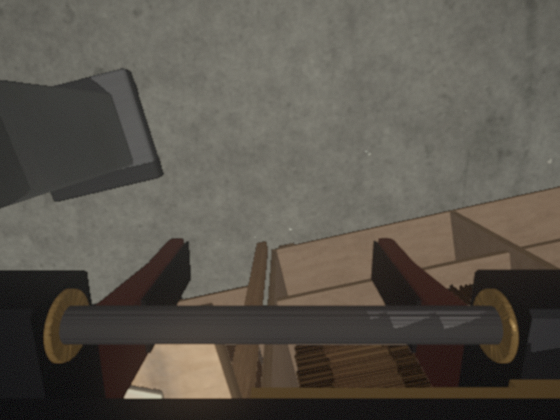

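Run:
```python
from h import *
s=load('top0')
f=s['frame']
for n,(a,b,c,d) in dict(c=(180,280,250,360),p=(215,310,115,215),t=(195,285,375,475)).items():
    cv2.imwrite(f'pics/top0_{n}.png',cv2.resize(f[a:b,c:d],None,fx=6,fy=6,interpolation=cv2.INTER_CUBIC)[:600])
```

```text
(no output)
```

View pics/top0_c.png

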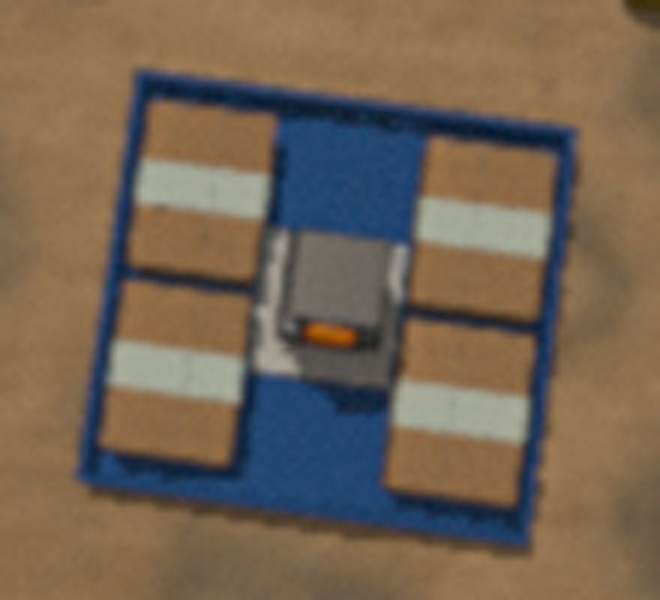

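View pics/top0_p.png

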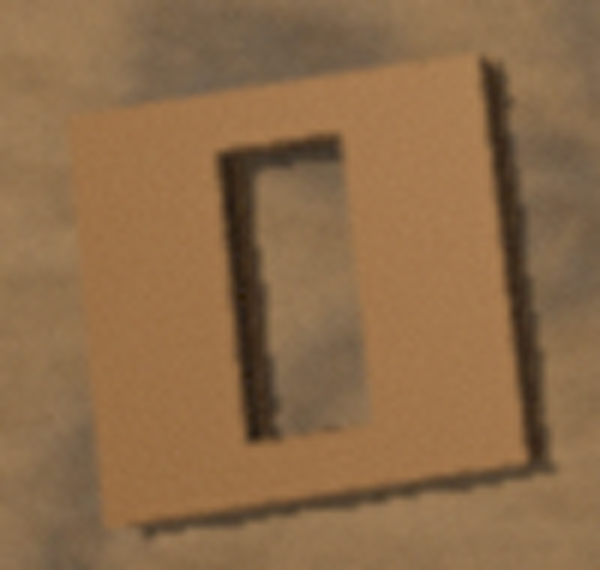

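View pics/top0_t.png

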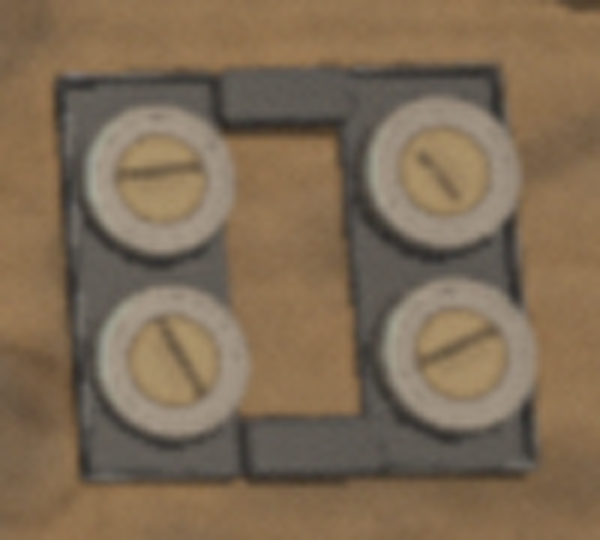

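Run:
```python
from h import *
s=load('top0')
def pts(L,off,z): return np.array([onz(s,(x+.5)/6-.5+off[0],(y+.5)/6-.5+off[1],z) for x,y in L])
def rep(n,P):
    # TL,TR,BR,BL ; x axis = up image
    c=P.mean(0); ex=(P[0]+P[1]-P[2]-P[3])/2; ey=(P[0]+P[3]-P[1]-P[2])/2
    print(n,c.round(4),'lx %.4f ly %.4f'%(np.linalg.norm(ex),np.linalg.norm(ey)),'yawx %.2f yawy %.2f'%(np.degrees(np.arctan2(ex[1],ex[0])),np.degrees(np.arctan2(-ey[0],ey[1]))))
rep('caddyrim',pts([(138,70),(578,128),(528,545),(80,487)],(250,180),.028))
rep('boxes',pts([(150,98),(560,145),(520,508),(98,450)],(250,180),.044))
rep('cap',pts([(292,232),(392,240),(382,330),(290,322)],(250,180),.117))
rep('pad',pts([(70,118),(480,55),(528,460),(105,527)],(115,215),.030))
rep('slot',pts([(220,152),(340,133),(372,430),(247,440)],(115,215),.030))
rep('tins',pts([(160,180),(443,172),(458,355),(172,362)],(375,195),.030))
rep('tray',pts([(58,75),(497,66),(537,468),(85,480)],(375,195),.010))
rep('slott',pts([(225,130),(340,123),(365,415),(240,420)],(375,195),.022))
```

```text
caddyrim [ 0.5645 -0.0791  0.028 ] lx 0.1733 ly 0.1833 yawx -9.32 yawy -9.03
boxes [ 0.5655 -0.0789  0.044 ] lx 0.1461 ly 0.1688 yawx -9.29 yawy -8.77
cap [ 0.5644 -0.0785  0.117 ] lx 0.0337 ly 0.0358 yawx -5.80 yawy -6.35
pad [0.4949 0.2673 0.03  ] lx 0.1661 ly 0.1714 yawx 7.09 yawy 7.35
slot [0.4948 0.2676 0.03  ] lx 0.1193 ly 0.0503 yawx 7.02 yawy 5.28
tins [ 0.5351 -0.3728  0.03  ] lx 0.0740 ly 0.1147 yawx -0.49 yawy 0.00
tray [ 0.5355 -0.374   0.01  ] lx 0.1671 ly 0.1833 yawx 0.08 yawy -0.16
slott [ 0.5343 -0.3692  0.022 ] lx 0.1190 ly 0.0489 yawx -0.73 yawy 1.37
```

```bash
cat >> h.py <<'E'
from scipy.spatial.transform import Rotation as Ro
def st():
    s=state(); R=Ro.from_quat(s['tool_rot']); x=R.as_matrix()[:,0]
    print('t %.2f pos %s yaw %.2f down-tilt %.2fdeg F %s M %s w %.4f'%(s['time'],np.round(s['eef_pos'],4),np.degrees(np.arctan2(x[1],x[0])),np.degrees(np.arccos(-R.as_matrix()[2,2])),np.round(s['force'],1),np.round(s['wrist_torque'],2),s['width']))
    return np.array(s['eef_pos']),R
def goto(pos,yaw):
    p,R=st(); a=np.radians(yaw); x=np.array([np.cos(a),np.sin(a),0]); z=np.array([0,0,-1.]); T=np.column_stack([x,np.cross(z,x),z])
    d=R.inv().apply(np.array(pos)-p)*1000; w=(R.inv()*Ro.from_matrix(T)).as_rotvec(degrees=True)
    print('delta mm',d.round(1),'rot',w.round(2))
def loc(c,yaw,v):
    a=np.radians(yaw); return np.array([c[0]+v[0]*np.cos(a)-v[1]*np.sin(a),c[1]+v[0]*np.sin(a)+v[1]*np.cos(a)])
E
python3 - <<'E'
from h import *
p=loc((.4949,.2674),7.2,(-.072,0)); print(p)
goto((*p,.30),7.2)
E
```

```text
[0.42346774 0.25837601]
t 0.15 pos [0.1366 0.584  0.404 ] yaw 76.83 down-tilt 0.08deg F [-0.3  0.4  0.7] M [-0.04 -0.    0.  ] w 0.0882
delta mm [-251.5  353.5  104.3] rot [4.000e-02 7.000e-02 6.963e+01]
```

{"op": "send_rows", "data": {"deltas": [[[-60,90,20,0,0,10,0.2],[-110,150,30,0,0,20,0.2],[-160,210,40,0,0,30,0.2],[-190,260,50,0,0,40,0.2],[-220,300,60,0,0,50,0.2],[-240,335,70,0,0,56,0.2],[-251.5,353.5,80,0,0,62,0.3],[-251.5,353.5,95,0,0,69.6,0.3]]]}}

```text
time: 0.82
eef_pos: [0.353, 0.3363, 0.3435]
tool_rot: [0.986, 0.167, 0.001, -0.0]
force: [1.1, 0.2, 0.4]
width: 0.0624
```

Run:
```python
from h import *
p=loc((.4949,.2674),7.2,(-.072,0))
goto((*p,.2065),7.2)
```

```text
t 0.82 pos [0.353  0.3363 0.3435] yaw 19.20 down-tilt 0.08deg F [1.1 0.2 0.4] M [-0.09  0.07 -0.01] w 0.0624
delta mm [ 40.7  96.8 137. ] rot [-0.03 -0.08 12.  ]
```

{"op": "send_rows", "data": {"deltas": [[[20,48,20,0,0,6,0.3],[35,80,40,0,0,12,0.3],[40.7,96.8,60,0,0,12,0.3],[40.7,96.8,80,0,0,12,0.3],[40.7,96.8,80,0,0,12,0.3],[40.7,96.8,80,0,0,12,0.3]]]}}

```text
time: 1.32
eef_pos: [0.4221, 0.2598, 0.2625]
tool_rot: [0.998, 0.065, -0.002, 0.001]
force: [0.5, 0.5, 0.3]
width: 0.0619
```

Run:
```python
from h import *
p=loc((.4949,.2674),7.2,(-.072,0))
goto((*p,.2065),7.2)
snap('wrist','wrist1')
```

```text
t 1.32 pos [0.4221 0.2598 0.2625] yaw 7.48 down-tilt 0.20deg F [0.5 0.5 0.3] M [-0.08  0.01  0.05] w 0.0619
delta mm [ 1.4  1.5 56. ] rot [0.05 0.2  0.28]
```

View pics/wrist1.png

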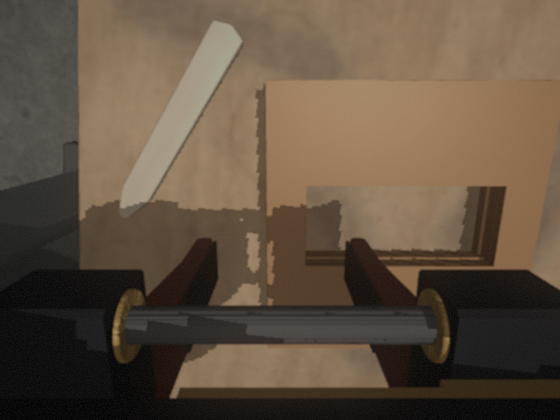

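Run:
```python
from h import *
s=load('wrist1')
print([onz(s,*q,.030).round(4) for q in [(266,82),(306,186),(304,262),(266,240),(305,225),(505,186)]])
for q in [(-.084,.086),(-.060,.026),(-.06,-.026),(.06,.026)]:
    print(loc((.4949,.2674),7.2,q).round(4), proj(s,(*loc((.4949,.2674),7.2,q),.03)).round(1))
```

```text
[array([0.4028, 0.3434, 0.03  ]), array([0.4338, 0.2876, 0.03  ]), array([0.4397, 0.2387, 0.03  ]), array([0.414 , 0.2503, 0.03  ]), array([0.4368, 0.2632, 0.03  ]), array([0.5524, 0.3031, 0.03  ])]
[0.4008 0.3422] [262.2  83.7]
[0.4321 0.2857] [302.8 188.7]
[0.4386 0.2341] [301.2 268.5]
[0.5512 0.3007] [501.9 189.6]
```

{"op": "send_rows", "data": {"deltas": [[[2,1,20,0,0,0.3,0.35],[2,1,40,0,0,0.3,0.35],[2,1,54,0,0,0.3,0.35],[2,1,54,0,0,0.3,0.35],[2,1,54,0,0,0.3,0.35]]]}}

```text
time: 1.78
eef_pos: [0.4244, 0.2604, 0.2101]
tool_rot: [0.998, 0.064, 0.0, -0.0]
force: [0.8, -0.0, 0.8]
width: 0.0572
```

Run:
```python
from h import *
p=loc((.4957,.2680),7.2,(-.072,0))
goto((*p,.2065),7.2)
```

```text
t 1.78 pos [0.4244 0.2604 0.2101] yaw 7.34 down-tilt 0.02deg F [ 0.8 -0.   0.8] M [-0.06 -0.   -0.05] w 0.0572
delta mm [-0.3  1.4  3.6] rot [-0.01 -0.01  0.14]
```

{"op": "send_rows", "data": {"deltas": [[[0,1,3,0,0,0,0.4],[0,1,3,0,0,0,0.4],[0,1,3,0,0,0,0.4]]]}}

```text
time: 2.03
eef_pos: [0.4251, 0.2588, 0.2072]
tool_rot: [0.998, 0.063, 0.001, -0.0]
force: [0.3, -0.0, 0.3]
width: 0.0528
```

Run:
```python
from h import *
p=loc((.4957,.2680),7.2,(-.072,0))
goto((*p,.2065),7.2)
```

```text
t 2.03 pos [0.4251 0.2588 0.2072] yaw 7.26 down-tilt 0.10deg F [ 0.3 -0.   0.3] M [-0.08  0.01  0.02] w 0.0528
delta mm [-0.8 -0.2  0.7] rot [-0.02 -0.09  0.06]
```

{"op": "send_rows", "data": {"deltas": [[[-0.5,0,0.5,0,0,0,0.6],[-0.5,0,0.5,0,0,0,0.8],[-0.5,0,0.5,0,0,0,1],[-0.5,0,0.5,0,0,0,1],[-0.5,0,0.5,0,0,0,1],[-0.5,0,0.5,0,0,0,1],[-0.5,0,0.5,0,0,0,1]]], "newtons": 25}}

```text
time: 2.62
eef_pos: [0.4244, 0.2584, 0.2058]
tool_rot: [0.998, 0.063, 0.0, 0.0]
force: [-0.7, -0.2, 0.9]
width: 0.0237
```

Run:
```python
from h import *
st()
```

```text
t 2.62 pos [0.4244 0.2584 0.2058] yaw 7.24 down-tilt 0.01deg F [-0.7 -0.2  0.9] M [-0.13  0.07  0.06] w 0.0237
```

{"op": "send_rows", "data": {"deltas": [[[0,0,-8,0,0,0,1],[0,0,-25,0,0,0,1],[0,0,-55,0,0,0,1],[0,0,-90,0,0,0,1],[0,0,-120,0,0,0,1],[0,0,-140,0,0,0,1],[0,0,-140,0,0,0,1]]]}}

```text
time: 3.2
eef_pos: [0.4257, 0.2591, 0.3505]
tool_rot: [0.998, 0.063, 0.004, -0.001]
force: [-0.2, -0.0, 0.4]
width: 0.0234
```

Run:
```python
from h import *
p=loc((.5648,-.0790),-9.2,(-.072,0))
goto((*p,.345),-9.2)
snap('side','side2');snap('top','top2')
```

```text
t 3.20 pos [0.4257 0.2591 0.3505] yaw 7.24 down-tilt 0.47deg F [-0.2 -0.   0.4] M [-0.07  0.04  0.02] w 0.0234
delta mm [ 26.2 332.6   5. ] rot [-0.2  -0.43 16.44]
```

View pics/side2.png

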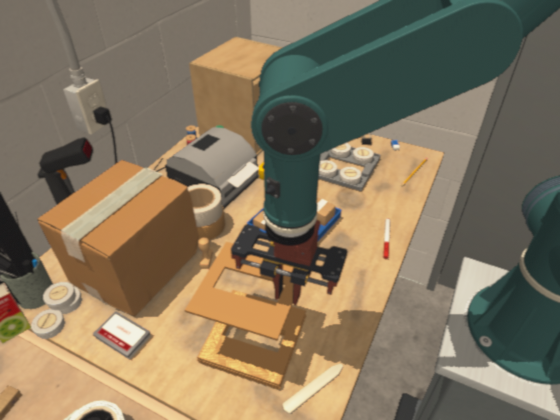

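View pics/top2.png

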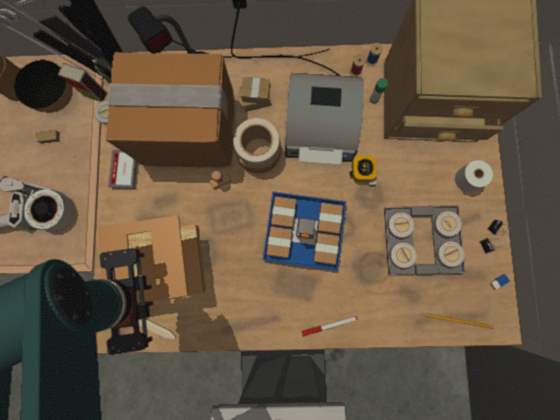

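{"op": "send_rows", "data": {"deltas": [[[2,20,0,0,0,2,1],[4,50,0,0,0,4,1],[8,90,0,0,0,6,1],[11,130,0,0,0,8,1],[14,170,0,0,0,10,1],[18,210,0,0,0,12,1],[22,250,0,0,0,14,1],[26,285,0,0,0,16.4,1]]]}}

```text
time: 3.97
eef_pos: [0.4853, -0.0232, 0.344]
tool_rot: [0.997, -0.081, -0.002, 0.0]
force: [1.6, 0.4, 0.3]
width: 0.0237
```

Run:
```python
from h import *
p=loc((.5648,-.0790),-9.2,(-.072,0))
goto((*p,.345),-9.2)
```

```text
t 3.97 pos [ 0.4853 -0.0232  0.344 ] yaw -9.28 down-tilt 0.20deg F [1.6 0.4 0.3] M [-0.1   0.09 -0.01] w 0.0237
delta mm [15.5 42.3 -1. ] rot [ 0.02  0.2  -0.08]
```

{"op": "send_rows", "data": {"deltas": [[[7,15,-5,0,0,0,1],[12,32,-5,0,0,0,1],[16,42,-5,0,0,0,1],[16,42,-5,0,0,0,1],[16,42,-5,0,0,0,1]]]}}

```text
time: 4.38
eef_pos: [0.4947, -0.0648, 0.3496]
tool_rot: [0.997, -0.08, -0.001, -0.0]
force: [-0.3, 0.7, -0.2]
width: 0.0234
```

Run:
```python
from h import *
p=loc((.5648,-.0790),-9.2,(-.072,0))
goto((*p,.345),-9.2)
for n in ['side','top','wrist']:
    s=snap(n,n+'3')
f=load('top3')['frame']; cv2.imwrite('pics/t3z.png',cv2.resize(f[160:300,230:380],None,fx=5,fy=5,interpolation=3)[:600])
f=load('side3')['frame']; cv2.imwrite('pics/s3z.png',cv2.resize(f[130:270,220:400],None,fx=4,fy=4,interpolation=3)[:600])
```

```text
t 4.38 pos [ 0.4947 -0.0648  0.3496] yaw -9.22 down-tilt 0.15deg F [-0.3  0.7 -0.2] M [-0.03  0.11 -0.03] w 0.0234
delta mm [-0.5  2.8  4.6] rot [-0.03  0.15 -0.02]
```

View pics/t3z.png

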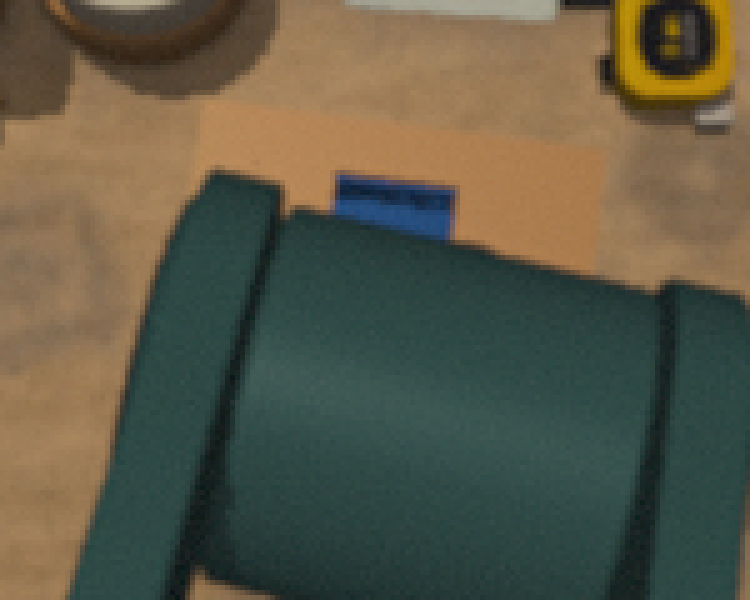

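View pics/s3z.png

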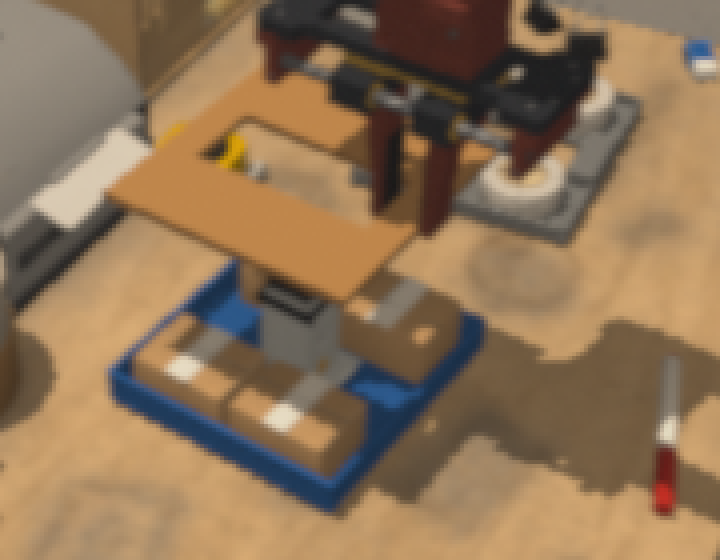

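View pics/wrist3.png

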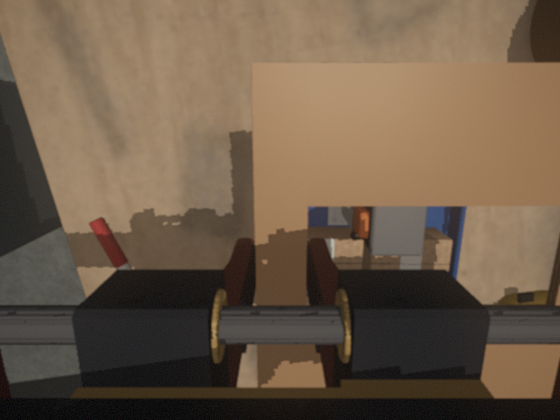

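Run:
```python
from h import *
def tri(*obs):
    A=np.zeros((3,3));b=np.zeros(3)
    for s,u,v in obs:
        o,d=ray(s,u,v); d/=np.linalg.norm(d); M=np.eye(3)-np.outer(d,d); A+=M;b+=M@o
    X=np.linalg.solve(A,b); return X.round(4),[ (proj(s,X)-(u,v)).round(1) for s,u,v in obs]
S,T,W=load('side3'),load('top3'),load('wrist3')
print('far +y',tri((T,270.3,179.6),(S,246.3,178.6)))
print('near +y',tri((W,252,64),(S,306,204.5)))
print('slot far +y', tri((T,(336)/5+230,174/5+160),))if 0 else None
c=(.5648,-.079)
tp=state()['eef_pos']
pc=loc(tp[:2],-9.2,(.072,0)); print('pc if perfect',pc)
for q in [(.084,.086),(-.084,.086),(-.06,.026),(.084,-.086)]: print(q,loc(pc,-9.2,q).round(4))
print('wrist slot near +y z.17', onz(W,309,206,.173))
print('pred cap corners', [proj(W,(*loc(c,-9.2,q),.117)).round(1) for q in [(-.018,.018),(.018,.018)]], 'btn',proj(W,(*loc(c,-9.2,(-.023,.0)),.098)).round(1))
```

```text
far +y (array([ 0.6598, -0.0035,  0.1698]), [array([0.2, 0.6]), array([-0.6, -0.1])])
near +y (array([0.4958, 0.0241, 0.1742]), [array([-3.6,  2.4]), array([-0.8, -0. ])])
pc if perfect [ 0.56575196 -0.07540042]
(0.084, 0.086) [ 0.6624 -0.0039]
(-0.084, 0.086) [0.4966 0.0229]
(-0.06, 0.026) [ 0.5107 -0.0401]
(0.084, -0.086) [ 0.6349 -0.1737]
wrist slot near +y z.17 [ 0.51206037 -0.03838854  0.173     ]
pred cap corners [array([368. , 205.4]), array([426.8, 205.5])] btn [352.4 224.4]
```

{"op": "send_rows", "data": {"deltas": [[[0,3.5,10,0,0,0,1],[0,3.5,25,0,0,0,1],[0,3.5,40,0,0,0,1],[0,3.5,40,0,0,0,1],[0,3.5,40,0,0,0,1]]]}}

```text
time: 4.95
eef_pos: [0.494, -0.0679, 0.3099]
tool_rot: [0.997, -0.079, -0.001, -0.0]
force: [-0.6, 0.5, 0.2]
width: 0.0236
```

Run:
```python
from h import *
p=loc((.5648,-.0790),-9.2,(-.072,0))
goto((*p,.226),-9.2)
s=snap('wrist','wrist4')
f=s['frame']; cv2.imwrite('pics/w4z.png',cv2.resize(f[150:320,230:480],None,fx=3,fy=3,interpolation=3))
print('slot edges', onz(s,0,0,.1))
```

```text
t 4.95 pos [ 0.494  -0.0679  0.3099] yaw -9.11 down-tilt 0.15deg F [-0.6  0.5  0.2] M [-0.12  0.07 -0.  ] w 0.0236
delta mm [-0.1 -0.3 83.9] rot [-0.01  0.15  0.09]
slot edges [0.38110796 0.07298849 0.1       ]
```

View pics/w4z.png

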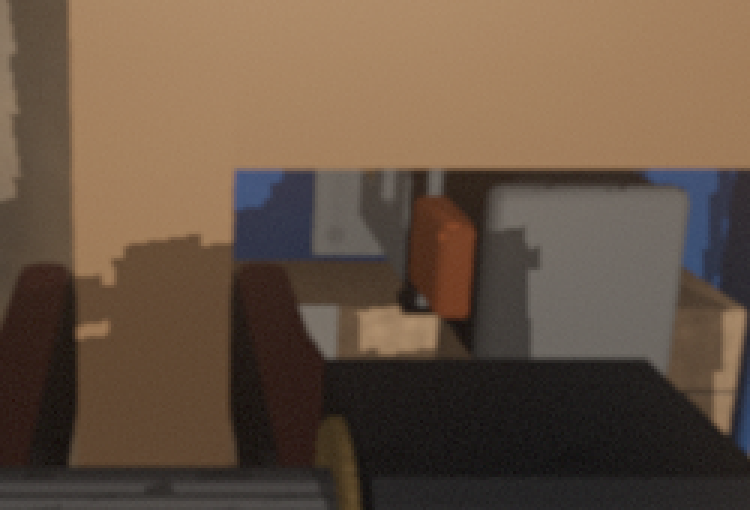

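Run:
```python
from h import *
s=load('wrist4'); a=np.radians(-9.2); ey=np.array([-np.sin(a),np.cos(a)])
for n,u,v,z in [('slot',330,206.7,.134),('slot far',450,206.7,.134),('cap',400,211.7,.117),('cap far',458,212,.117),('slotx',308,220,.134),('cap left',392,220,.117),('cap right',458,220,.117)]:
    P=onz(s,u,v,z)[:2]-np.array([.5648,-.079]); print(n,(P@ey).round(4),(P@np.array([np.cos(a),np.sin(a)])).round(4))
```

```text
slot 0.0277 -0.0493
slot far 0.0277 0.0045
cap 0.0208 -0.0119
cap far 0.0207 0.017
slotx 0.0214 -0.0591
cap left 0.0165 -0.0156
cap right 0.0166 0.0175
```

{"op": "send_rows", "data": {"deltas": [[[0,-1.3,12,0,0,0,1],[0,-1.3,30,0,0,0,1],[0,-1.3,46,0,0,0,1],[0,-1.3,58,0,0,0,1],[0,-1.3,68,0,0,0,1],[0,-1.3,75,0,0,0,1],[0,-1.3,79,0,0,0,1],[0,-1.3,79,0,0,0,1]]]}}

```text
time: 5.67
eef_pos: [0.4948, -0.0672, 0.2315]
tool_rot: [0.997, -0.08, -0.0, 0.0]
force: [-0.0, -0.2, -0.6]
width: 0.0232
```

Run:
```python
from h import *
p=loc((.5648,-.0790),-9.2,(-.072,0))
goto((*p,.226),-9.2)
```

```text
t 5.67 pos [ 0.4948 -0.0672  0.2315] yaw -9.16 down-tilt 0.03deg F [-0.  -0.2 -0.6] M [-0.03  0.1  -0.01] w 0.0232
delta mm [-1.1  0.5  5.5] rot [0.   0.03 0.04]
```

{"op": "send_rows", "data": {"deltas": [[[-1,0.5,2,0,0,0,1],[-1,0.5,4,0,0,0,1],[-1,0.5,5,0,0,0,1],[-1,0.5,5,0,0,0,1]]]}}

```text
time: 6.0
eef_pos: [0.4938, -0.0676, 0.2269]
tool_rot: [0.997, -0.08, 0.0, 0.0]
force: [-0.2, 0.9, -0.3]
width: 0.0238
```

Run:
```python
from h import *
p=loc((.5648,-.0790),-9.2,(-.072,0))
goto((*p,.226),-9.2)
```

```text
t 6.00 pos [ 0.4938 -0.0676  0.2269] yaw -9.17 down-tilt 0.02deg F [-0.2  0.9 -0.3] M [-0.01  0.1  -0.  ] w 0.0238
delta mm [-0.1 -0.1  0.9] rot [ 0.01 -0.02  0.03]
```

{"op": "send_rows", "data": {"deltas": [[[0,0,0.5,0,0,0,0.9],[0,0,0.5,0,0,0,0.75],[0,0,0.5,0,0,0,0.65],[0,0,0.5,0,0,0,0.6],[0,0,0.5,0,0,0,0.6],[0,0,0.5,0,0,0,0.6]]]}}

```text
time: 6.5
eef_pos: [0.4938, -0.0675, 0.2264]
tool_rot: [0.997, -0.08, 0.0, 0.0]
force: [0.2, 0.3, -0.3]
width: 0.0352
```

{"op": "send_rows", "data": {"deltas": [[[0,0,-8,0,0,0,0.6],[0,0,-25,0,0,0,0.6],[0,0,-55,0,0,0,0.6],[0,0,-90,0,0,0,0.6],[0,0,-110,0,0,0,0.6],[0,0,-110,0,0,0,0.5]]]}}

```text
time: 7.0
eef_pos: [0.4954, -0.0679, 0.3411]
tool_rot: [0.997, -0.08, 0.004, 0.001]
force: [-0.2, -0.4, 0.0]
width: 0.0394
```

Run:
```python
from h import *
p=loc((.5353,-.3733),-.2,(-.072,0))
goto((*p,.345),-.2)
s=snap('wrist','wrist5'); snap('side','side5')
f=load('side5')['frame']; cv2.imwrite('pics/s5z.png',cv2.resize(f[130:270,220:400],None,fx=4,fy=4,interpolation=3)[:600])
```

```text
t 7.00 pos [ 0.4954 -0.0679  0.3411] yaw -9.15 down-tilt 0.49deg F [-0.2 -0.4  0. ] M [-0.02  0.1  -0.01] w 0.0394
delta mm [ 16.9 306.4  -3.4] rot [ 0.1  -0.48 -8.95]
```

View pics/wrist5.png

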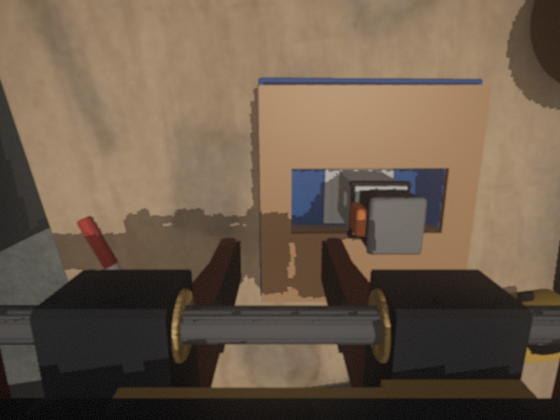

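View pics/s5z.png

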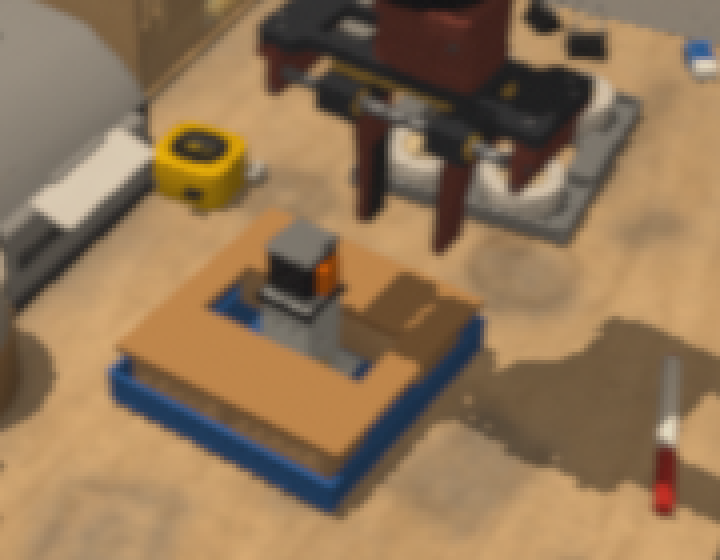

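{"op": "send_rows", "data": {"deltas": [[[2,30,0,0,0,-2,0.4],[4,70,0,0,0,-4,0.4],[7,110,0,0,0,-6,0.4],[9,150,0,0,0,-9,0.4],[11,190,0,0,0,-9,0.4],[13,230,0,0,0,-9,0.4],[15,270,10,0,0,-9,0.4],[16.9,306.4,25,0,0,-9,0.4]]]}}

```text
time: 7.77
eef_pos: [0.461, -0.375, 0.3104]
tool_rot: [1.0, -0.002, 0.0, 0.0]
force: [0.8, -0.5, 1.3]
width: 0.0527
```

{"op": "send_rows", "data": {"deltas": [[[0,0,15,0,0,0,0.4],[0,0,30,0,0,0,0.4],[0,0,30,0,0,0,0.4]]]}}

```text
time: 8.02
eef_pos: [0.4597, -0.3721, 0.2765]
tool_rot: [1.0, -0.002, -0.003, -0.003]
force: [-1.1, 0.7, 0.5]
width: 0.0527
```

Run:
```python
from h import *
p=loc((.5353,-.3733),-.2,(-.072,0))
goto((*p,.1845),-.2)
s=snap('wrist','wrist6')
# expected px
for q,z in [((-.084,.028),.022),((-.06,.028),.022),((.06,.028),.022)]: print(q,proj(s,(*loc((.5353,-.3733),-.2,q),z)).round(1))
```

```text
t 8.02 pos [ 0.4597 -0.3721  0.2765] yaw -0.26 down-tilt 0.50deg F [-1.1  0.7  0.5] M [-0.03  0.12  0.01] w 0.0527
delta mm [ 4.2  1.6 92. ] rot [-0.35  0.35 -0.06]
(-0.084, 0.028) [269.3 181. ]
(-0.06, 0.028) [305.5 180.9]
(0.06, 0.028) [487.2 180.8]
```

View pics/wrist6.png

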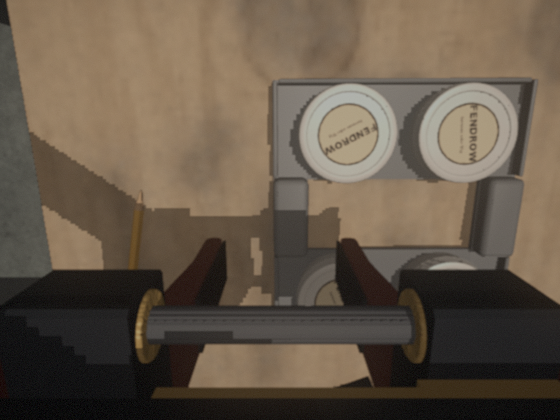

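{"op": "send_rows", "data": {"deltas": [[[5.5,0.6,15,0,0,0,0.4],[5.5,0.6,35,0,0,0,0.4],[5.5,0.6,55,0,0,0,0.4],[5.5,0.6,70,0,0,0,0.4],[5.5,0.6,80,0,0,0,0.4],[5.5,0.6,84,0,0,0,0.4],[5.5,0.6,84,0,0,0,0.4]]]}}

```text
time: 8.65
eef_pos: [0.4671, -0.3728, 0.1968]
tool_rot: [1.0, -0.001, -0.001, -0.0]
force: [-1.2, 0.5, 0.8]
width: 0.0527
```

Run:
```python
from h import *
p=loc((.5365,-.3723),-.2,(-.072,0))
goto((*p,.1845),-.2)
```

```text
t 8.65 pos [ 0.4671 -0.3728  0.1968] yaw -0.13 down-tilt 0.08deg F [-1.2  0.5  0.8] M [-0.06  0.08 -0.02] w 0.0527
delta mm [-2.6 -0.7 12.3] rot [-0.06  0.06  0.07]
```

{"op": "send_rows", "data": {"deltas": [[[-2,-0.7,4,0,0,0,0.45],[-2,-0.7,8,0,0,0,0.45],[-2,-0.7,11,0,0,0,0.45],[-2,-0.7,11,0,0,0,0.45],[-2,-0.7,11,0,0,0,0.45]]]}}

```text
time: 9.07
eef_pos: [0.4652, -0.3727, 0.1865]
tool_rot: [1.0, -0.001, 0.0, 0.0]
force: [-0.3, -0.5, 0.4]
width: 0.0484
```

Run:
```python
from h import *
p=loc((.5365,-.3723),-.2,(-.072,0))
goto((*p,.1845),-.2)
snap('wrist','wrist7')
```

```text
t 9.07 pos [ 0.4652 -0.3727  0.1865] yaw -0.17 down-tilt 0.02deg F [-0.3 -0.5  0.4] M [-0.11  0.07  0.02] w 0.0484
delta mm [-0.7 -0.6  2. ] rot [ 0.02 -0.01  0.03]
```

View pics/wrist7.png

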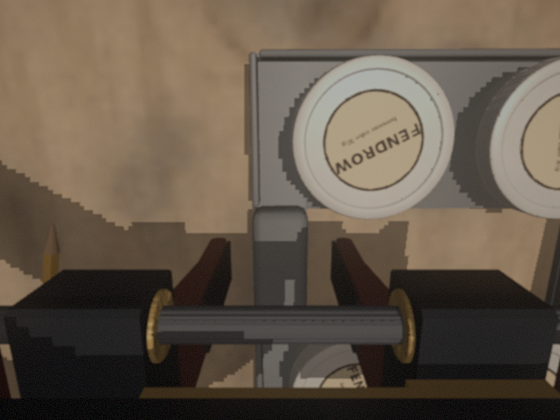

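{"op": "send_rows", "data": {"deltas": [[[-0.3,0,1.2,0,0,0,0.6],[-0.3,0,1.2,0,0,0,0.75],[-0.3,0,1.2,0,0,0,0.9],[-0.3,0,1.2,0,0,0,1],[-0.3,0,1.2,0,0,0,1],[-0.3,0,1.2,0,0,0,1],[-0.3,0,1.2,0,0,0,1]]], "newtons": 45}}

```text
time: 9.7
eef_pos: [0.4649, -0.3726, 0.1852]
tool_rot: [1.0, -0.001, -0.0, 0.0]
force: [0.2, -0.4, 1.0]
width: 0.0237
```

{"op": "send_rows", "data": {"deltas": [[[0,0,-5,0,0,0,1],[0,0,-15,0,0,0,1],[0,0,-35,0,0,0,1],[0,0,-65,0,0,0,1],[0,0,-95,0,0,0,1],[0,0,-120,0,0,0,1],[0,0,-140,0,0,0,1],[0,0,-150,0,0,0,1]]]}}

```text
time: 10.37
eef_pos: [0.4653, -0.373, 0.3388]
tool_rot: [1.0, -0.001, 0.002, 0.002]
force: [1.1, -0.6, -1.0]
width: 0.0235
```

Run:
```python
from h import *
p=loc((.5648,-.0790),-9.2,(-.072,0))
goto((*p,.345),-9.2)
snap('side','side8')
f=load('side8')['frame']; cv2.imwrite('pics/s8z.png',cv2.resize(f[60:220,240:440],None,fx=4,fy=4,interpolation=3)[:600])
```

```text
t 10.37 pos [ 0.4653 -0.373   0.3388] yaw -0.16 down-tilt 0.26deg F [ 1.1 -0.6 -1. ] M [-0.08  0.18 -0.02] w 0.0235
delta mm [  27.6 -305.5   -7.1] rot [ 0.18 -0.19  9.04]
```

View pics/s8z.png

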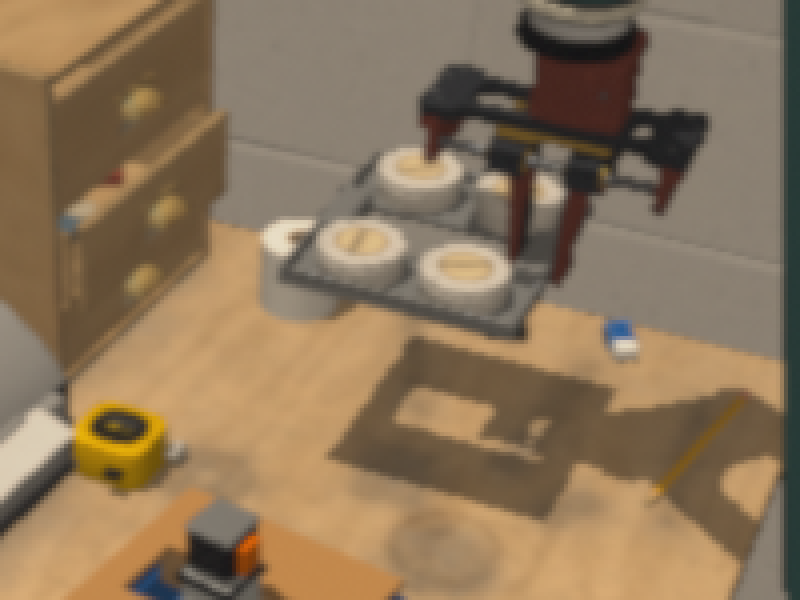

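{"op": "send_rows", "data": {"deltas": [[[2,-10,-5,0,0,1,1],[5,-30,-10,0,0,2,1],[8,-60,-10,0,0,3.5,1],[11,-95,-10,0,0,5,1],[14,-130,-10,0,0,6,1],[17,-165,-10,0,0,7,1],[20,-200,-10,0,0,8,1],[23,-235,-10,0,0,9,1]]]}}

```text
time: 11.08
eef_pos: [0.4878, -0.1359, 0.3441]
tool_rot: [0.997, -0.081, -0.001, -0.0]
force: [1.0, 0.1, -1.3]
width: 0.0239
```

Run:
```python
from h import *
p=loc((.5648,-.0790),-9.2,(-.072,0))
goto((*p,.345),-9.2)
```

```text
t 11.08 pos [ 0.4878 -0.1359  0.3441] yaw -9.24 down-tilt 0.12deg F [ 1.   0.1 -1.3] M [ 0.01  0.19 -0.02] w 0.0239
delta mm [ -5.1 -68.4  -0.8] rot [-0.03  0.11 -0.04]
```

{"op": "send_rows", "data": {"deltas": [[[-1,-20,0,0,0,0,1],[-2,-38,0,0,0,0,1],[-3,-52,0,0,0,0,1],[-4,-62,0,0,0,0,1],[-5,-68,0,0,0,0,1],[-5,-68,0,0,0,0,1],[-5,-68,0,0,0,0,1]]]}}

```text
time: 11.67
eef_pos: [0.4943, -0.07, 0.3448]
tool_rot: [0.997, -0.08, -0.0, 0.0]
force: [-0.0, 0.2, -1.3]
width: 0.0237
```

Run:
```python
from h import *
p=loc((.5648,-.0790),-9.2,(-.072,0))
goto((*p,.315),-9.2)
snap('wrist','wrist9')
```

```text
t 11.67 pos [ 0.4943 -0.07    0.3448] yaw -9.14 down-tilt 0.04deg F [-0.   0.2 -1.3] M [-0.09  0.19 -0.03] w 0.0237
delta mm [-1.  -2.4 29.8] rot [0.02 0.03 0.06]
```

View pics/wrist9.png

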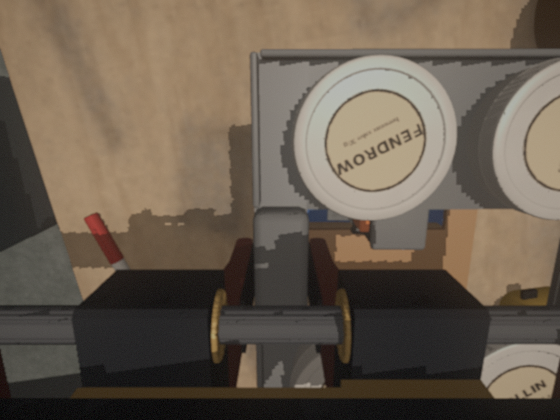

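Run:
```python
from h import *
s=load('wrist9'); a=np.radians(-9.2); ey=np.array([-np.sin(a),np.cos(a)])
for n,u,v,z in [('slot',320,209.5,.164),('slot',480,210,.164),('block top y',280,207,.180),('block L',254,240,.1816),('block R',308,240,.1816),('cap bottom -y side',400,248,.117),('cap l',372,235,.117),('cap r',426,235,.117)]:
    P=onz(s,u,v,z)[:2]-np.array([.5648,-.079]); print(n,(P@ey).round(4),(P@np.array([np.cos(a),np.sin(a)])).round(4))
```

```text
slot 0.023 -0.0522
slot 0.0228 0.0221
block top y 0.0282 -0.0707
block L 0.0142 -0.0817
block R 0.0143 -0.0589
cap bottom -y side -0.0139 0.003
cap l -0.0054 -0.0147
cap r -0.0054 0.0182
```

{"op": "send_rows", "data": {"deltas": [[[0,-4,10,0,0,0,1],[0,-4,20,0,0,0,1],[0,-4,28,0,0,0,1],[0,-4,28,0,0,0,1],[0,-4,28,0,0,0,1]]]}}

```text
time: 12.13
eef_pos: [0.4946, -0.0659, 0.316]
tool_rot: [0.997, -0.08, -0.001, -0.0]
force: [0.7, -0.3, -2.0]
width: 0.0239
```

Run:
```python
from h import *
p=loc((.5648,-.0790),-9.2,(-.072,0.0015))
goto((*p,.2352),-9.2)
s=snap('wrist','wrist10');snap('side','side10')
f=load('side10')['frame']; cv2.imwrite('pics/s10z.png',cv2.resize(f[130:270,220:400],None,fx=4,fy=4,interpolation=3)[:600])
cv2.imwrite('pics/w10z.png',cv2.resize(s['frame'][180:280,240:500],None,fx=3,fy=3,interpolation=3))
```

```text
t 12.13 pos [ 0.4946 -0.0659  0.316 ] yaw -9.18 down-tilt 0.14deg F [ 0.7 -0.3 -2. ] M [-0.08  0.21  0.03] w 0.0239
delta mm [-0.4  0.2 80.8] rot [-0.01  0.14  0.02]
```

View pics/s10z.png

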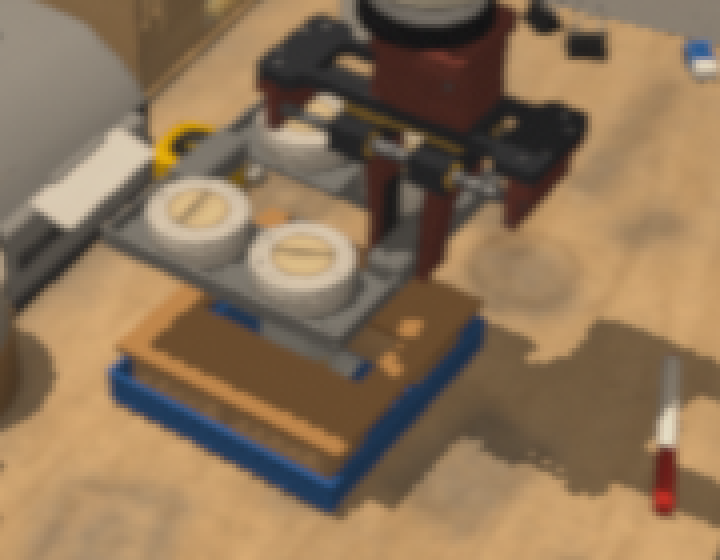

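View pics/w10z.png

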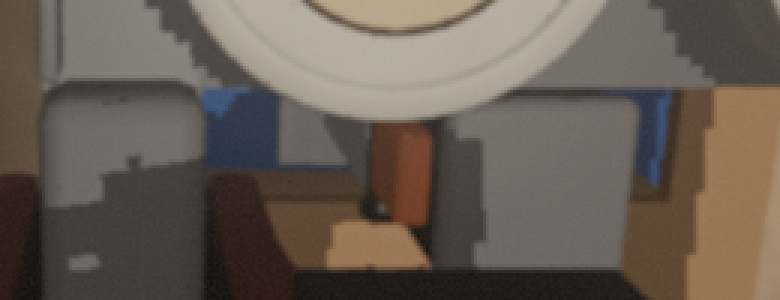

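Run:
```python
from h import *
s=load('wrist10'); a=np.radians(-9.2); ey=np.array([-np.sin(a),np.cos(a)])
for n,u,v,z in [('slot',320,209.3,.135),('slot',480,209.3,.135),('slot12',320,209.3,.143),('cap',430,212,.117),('pad slot -y',330,180+199/3,.05)]:
    P=onz(s,u,v,z)[:2]-np.array([.5648,-.079]); print(n,(P@ey).round(4),(P@np.array([np.cos(a),np.sin(a)])).round(4))
```

```text
slot 0.0271 -0.0529
slot 0.0271 0.0214
slot12 0.0292 -0.0537
cap 0.021 0.006
pad slot -y -0.0229 -0.0355
```

{"op": "send_rows", "data": {"deltas": [[[0,-1,12,0,0,0,1],[0,-1,28,0,0,0,1],[0,-1,44,0,0,0,1],[0,-1,56,0,0,0,1],[0,-1,66,0,0,0,1],[0,-1,72,0,0,0,1],[0,-1,76,0,0,0,1],[0,-1,76,0,0,0,1]]]}}

```text
time: 12.9
eef_pos: [0.4952, -0.0648, 0.2407]
tool_rot: [0.997, -0.08, -0.0, -0.0]
force: [0.1, -0.6, -3.0]
width: 0.0239
```

Run:
```python
from h import *
p=loc((.5648,-.0790),-9.2,(-.072,0.0025))
goto((*p,.2352),-9.2)
```

```text
t 12.90 pos [ 0.4952 -0.0648  0.2407] yaw -9.17 down-tilt 0.03deg F [ 0.1 -0.6 -3. ] M [-0.03  0.16  0.06] w 0.0239
delta mm [-1.   0.4  5.5] rot [0.   0.03 0.03]
```

{"op": "send_rows", "data": {"deltas": [[[-0.5,0,2,0,0,0,1],[-0.5,0,4,0,0,0,1],[-0.5,0,5,0,0,0,1],[-0.5,0,5,0,0,0,1]]]}}

```text
time: 13.23
eef_pos: [0.4948, -0.0647, 0.2362]
tool_rot: [0.997, -0.08, 0.0, 0.0]
force: [0.2, -0.3, -1.8]
width: 0.0239
```

Run:
```python
from h import *
p=loc((.5648,-.0790),-9.2,(-.072,0.0025))
goto((*p,.2352),-9.2)
```

```text
t 13.23 pos [ 0.4948 -0.0647  0.2362] yaw -9.16 down-tilt 0.02deg F [ 0.2 -0.3 -1.8] M [-0.02  0.25  0.02] w 0.0239
delta mm [-0.6  0.4  1. ] rot [ 0.01 -0.02  0.04]
```

{"op": "send_rows", "data": {"deltas": [[[0,0,0.6,0,0,0,1],[0,0,0.6,0,0,0,0.9],[0,0,0.6,0,0,0,0.8],[0,0,0.6,0,0,0,0.7],[0,0,0.6,0,0,0,0.6],[0,0,0.6,0,0,0,0.6],[0,0,0.6,0,0,0,0.6]]]}}

```text
time: 13.82
eef_pos: [0.4949, -0.0648, 0.2357]
tool_rot: [0.997, -0.08, 0.0, 0.0]
force: [0.2, 0.3, -0.0]
width: 0.035
```

{"op": "send_rows", "data": {"deltas": [[[0,0,-8,0,0,0,0.6],[0,0,-25,0,0,0,0.6],[0,0,-55,0,0,0,0.6],[0,0,-90,0,0,0,0.6],[0,0,-100,0,0,0,0.6],[0,0,-100,0,0,0,0.5]]]}}

```text
time: 14.32
eef_pos: [0.496, -0.065, 0.3389]
tool_rot: [0.997, -0.08, 0.003, 0.001]
force: [0.4, -0.0, -0.9]
width: 0.0385
```

Run:
```python
from h import *
goto((*loc((.5648,-.0790),-9.2,(-.072,0.0025)),.335),-9.2)
s=snap('wrist','wrist11');snap('side','side11')
f=load('side11')['frame']; cv2.imwrite('pics/s11z.png',cv2.resize(f[130:270,220:400],None,fx=4,fy=4,interpolation=3)[:600])
```

```text
t 14.32 pos [ 0.496  -0.065   0.3389] yaw -9.16 down-tilt 0.41deg F [ 0.4 -0.  -0.9] M [-0.06  0.08  0.05] w 0.0385
delta mm [-1.9  0.3  3.9] rot [ 0.05 -0.4   0.04]
```

View pics/wrist11.png

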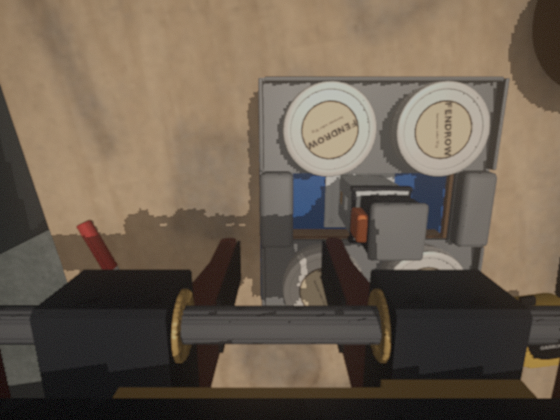

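View pics/s11z.png

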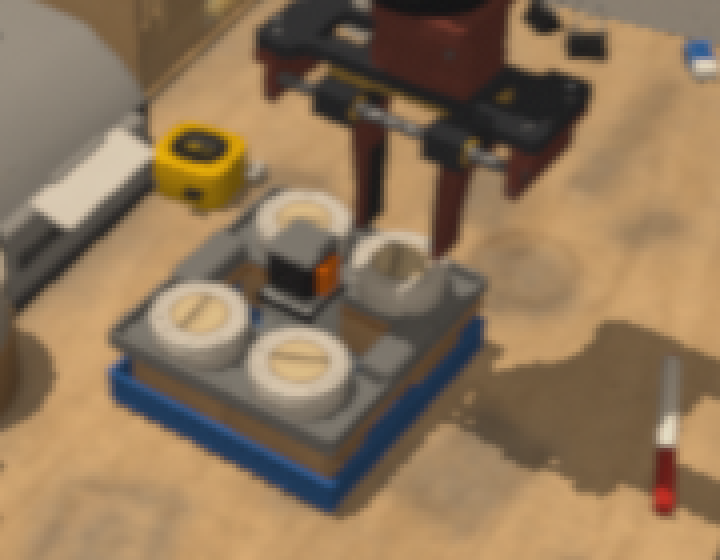

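Run:
```python
from h import *
s=load('wrist11'); a=np.radians(-9.2); ey=np.array([-np.sin(a),np.cos(a)])
for n,u,v,z in [('tinL',330,130,.08),('tinR',443.5,130,.08),('blockL l',261,210,.072),('blockL r',293,210,.072),('blockR r',494,210,.072),('tray TL',262,78,.062),('cap l',369,235,.117),('cap r',427,235,.117),('cap b',400,259,.117)]:
    P=onz(s,u,v,z)[:2]-np.array([.5648,-.079]); print(n,(P@np.array([np.cos(a),np.sin(a)])).round(4),(P@ey).round(4))
goto((*loc((.5648,-.0790),-9.2,(.0008,0.0015)),.30),-9.2)
```

```text
tinL -0.0354 0.061
tinR 0.0389 0.061
blockL l -0.0815 0.005
blockL r -0.0588 0.005
blockR r 0.085 0.0047
tray TL -0.0801 0.0948
cap l -0.0154 0.0014
cap r 0.0192 0.0013
cap b 0.0044 -0.0139
t 14.42 pos [ 0.4945 -0.0647  0.3356] yaw -9.16 down-tilt 0.04deg F [ 0.1 -0.3  0.1] M [-0.08  0.09  0.08] w 0.0429
delta mm [72.5  1.5 35.6] rot [ 0.01 -0.04  0.04]
```

{"op": "send_rows", "data": {"deltas": [[[20,1,0,0,0,0,0.3],[45,1,0,0,0,0,0.25],[65,1,0,0,0,0,0.25],[72.5,1,10,0,0,0,0.25],[72.5,1,25,0,0,0,0.25],[72.5,1,25,0,0,0,0.25],[72.5,1,25,0,0,0,0.25]]]}}

```text
time: 15.0
eef_pos: [0.5644, -0.0768, 0.3079]
tool_rot: [0.997, -0.08, -0.003, -0.0]
force: [-0.0, 0.1, -0.2]
width: 0.0657
```

Run:
```python
from h import *
goto((*loc((.5648,-.0790),-9.2,(.0008,0.0015)),.261),-9.2)
s=snap('wrist','wrist12')
```

```text
t 15.00 pos [ 0.5644 -0.0768  0.3079] yaw -9.16 down-tilt 0.36deg F [-0.   0.1 -0.2] M [-0.09  0.05 -0.03] w 0.0657
delta mm [ 1.8  0.6 46.9] rot [-0.03  0.36  0.04]
```

View pics/wrist12.png

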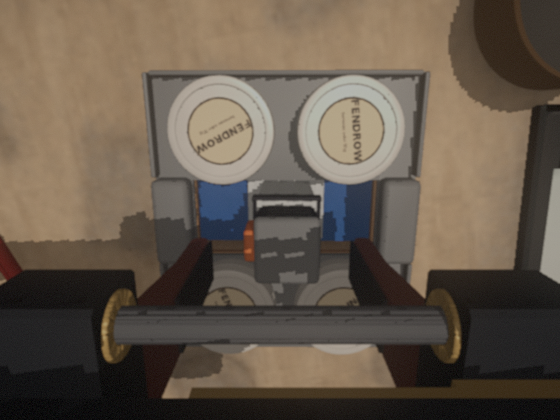

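{"op": "send_rows", "data": {"deltas": [[[2,0.3,10,0,0,0,0.25],[2,0.3,25,0,0,0,0.25],[2,0.3,38,0,0,0,0.25],[2,0.3,44,0,0,0,0.25],[2,0.3,44,0,0,0,0.25],[2,0.3,44,0,0,0,0.25]]]}}

```text
time: 15.55
eef_pos: [0.5679, -0.0779, 0.2665]
tool_rot: [0.997, -0.08, -0.0, 0.0]
force: [0.7, 0.4, 0.4]
width: 0.0659
```

Run:
```python
from h import *
goto((*loc((.5648,-.0790),-9.2,(.0012,0.0015)),.261),-9.2)
s=snap('wrist','wrist13'); snap('side','side13')
f=load('side13')['frame']; cv2.imwrite('pics/s13z.png',cv2.resize(f[130:270,220:400],None,fx=4,fy=4,interpolation=3)[:600])
```

```text
t 15.55 pos [ 0.5679 -0.0779  0.2665] yaw -9.16 down-tilt 0.02deg F [0.7 0.4 0.4] M [-0.03  0.09  0.01] w 0.0659
delta mm [-1.7  0.1  5.5] rot [0.   0.02 0.04]
```

View pics/wrist13.png

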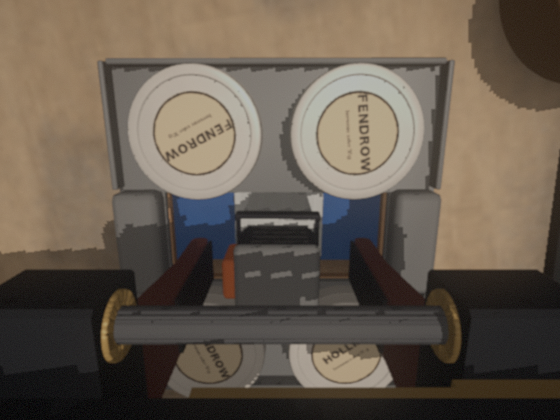

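View pics/s13z.png

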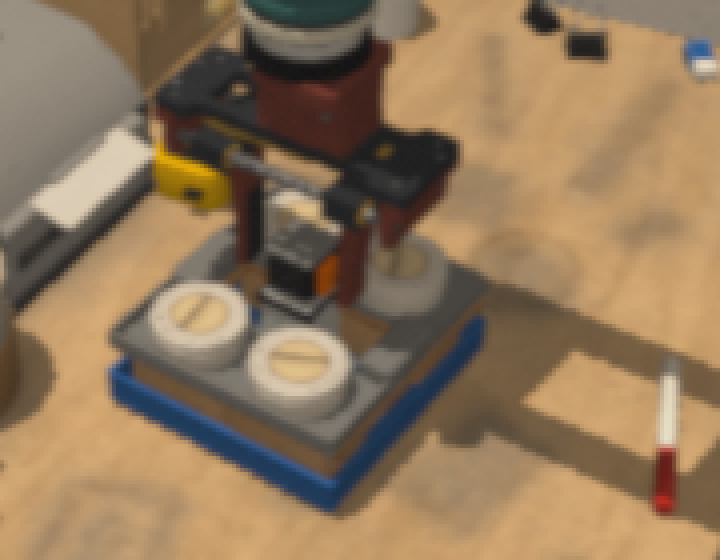

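{"op": "send_rows", "data": {"deltas": [[[-1.6,0,3,0,0,0,0.3],[-1.6,0,5,0,0,0,0.35],[-1.6,0,5,0,0,0,0.4],[-1.6,0,5,0,0,0,0.45]]], "newtons": 30}}

```text
time: 15.98
eef_pos: [0.5664, -0.0776, 0.2616]
tool_rot: [0.997, -0.08, 0.0, 0.0]
force: [-0.1, -0.1, 0.5]
width: 0.0498
```

{"op": "send_rows", "data": {"deltas": [[[0,0,0,0,0,0,0.55],[0,0,0,0,0,0,0.7],[0,0,0,0,0,0,0.85],[0,0,0,0,0,0,1],[0,0,0,0,0,0,1],[0,0,0,0,0,0,1],[0,0,0,0,0,0,1],[0,0,0,0,0,0,1]]], "newtons": 50}}

```text
time: 16.65
eef_pos: [0.5662, -0.0775, 0.2615]
tool_rot: [0.997, -0.08, -0.0, -0.0]
force: [-1.6, 0.7, 3.4]
width: 0.0335
```

Run:
```python
from h import *
goto((*loc((.5648,-.0790),-9.2,(.0012,0.0015)),.261),-9.2)
snap('side','side14')
f=load('side14')['frame']; cv2.imwrite('pics/s14z.png',cv2.resize(f[130:270,220:400],None,fx=4,fy=4,interpolation=3)[:600])
```

```text
t 16.65 pos [ 0.5662 -0.0775  0.2615] yaw -9.17 down-tilt 0.05deg F [-1.6  0.7  3.4] M [ 0.1   1.17 -0.21] w 0.0335
delta mm [0.  0.2 0.5] rot [0.   0.05 0.03]
```

View pics/s14z.png

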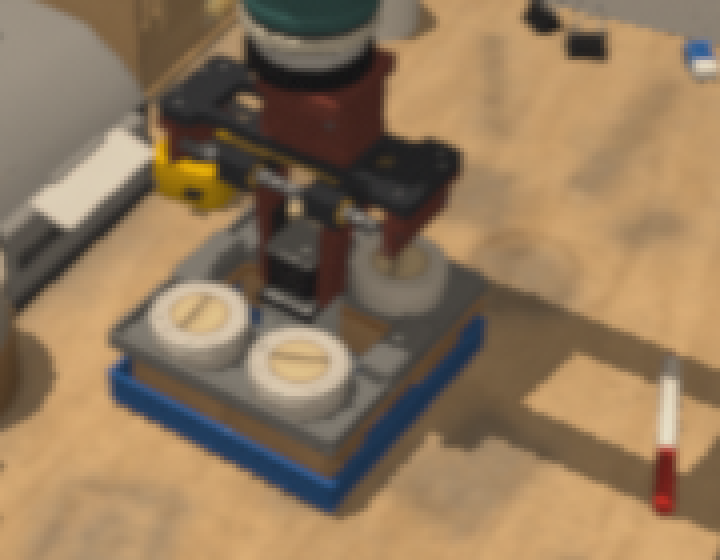

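{"op": "send_rows", "data": {"deltas": [[[0,0,-2,0,0,0,1],[0,0,-6,0,0,0,1],[0,0,-12,0,0,0,1],[0,0,-18,0,0,0,1],[0,0,-24,0,0,0,1],[0,0,-30,0,0,0,1],[0,0,-36,0,0,0,1],[0,0,-40,0,0,0,1]]]}}

```text
time: 17.37
eef_pos: [0.5662, -0.0775, 0.3023]
tool_rot: [0.997, -0.08, -0.0, 0.0]
force: [-2.8, 1.0, -2.7]
width: 0.0343
```

Run:
```python
from h import *
st()
snap('side','side15')
f=load('side15')['frame']; cv2.imwrite('pics/s15z.png',cv2.resize(f[130:270,220:400],None,fx=4,fy=4,interpolation=3)[:600])
```

```text
t 17.37 pos [ 0.5662 -0.0775  0.3023] yaw -9.16 down-tilt 0.03deg F [-2.8  1.  -2.7] M [ 0.14  1.14 -0.16] w 0.0343
```

View pics/s15z.png

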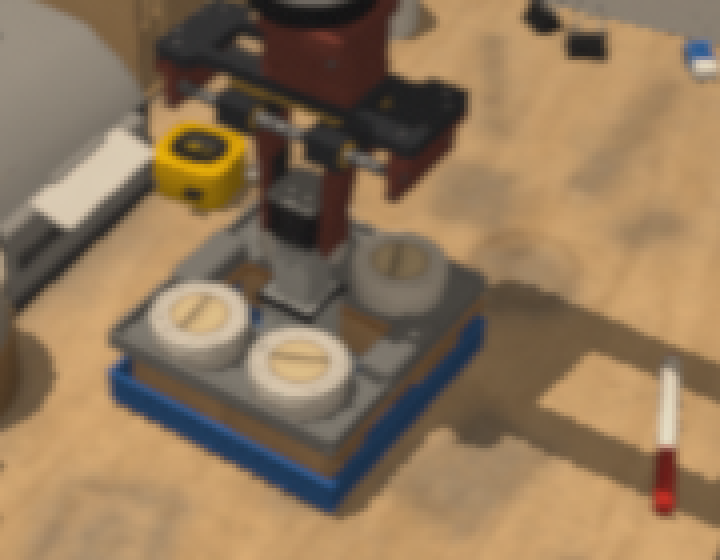

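{"op": "send_rows", "data": {"deltas": [[[-0.3,0,-3,0,0,0,1],[-0.3,0,-5,0,0,0,1],[-0.3,0,-6.5,0,0,0,1],[-0.3,0,-8,0,0,0,1],[-0.3,0,-9,0,0,0,1],[-0.3,0,-10,0,0,0,1],[-0.3,0,-11,0,0,0,1],[-0.3,0,-11,0,0,0,1]]], "newtons": 55}}

```text
time: 18.08
eef_pos: [0.5665, -0.0777, 0.3124]
tool_rot: [0.997, -0.08, 0.0, 0.0]
force: [-0.1, 0.0, -7.6]
width: 0.0339
```

Run:
```python
from h import *
st()
```

```text
t 18.08 pos [ 0.5665 -0.0777  0.3124] yaw -9.16 down-tilt 0.04deg F [-0.1  0.  -7.6] M [-0.08  0.11  0.  ] w 0.0339
```

{"op": "send_rows", "data": {"deltas": [[[0,0,-2,0,0,0,1],[0,0,-6,0,0,0,1],[0,0,-12,0,0,0,1],[0,0,-19,0,0,0,1],[0,0,-26,0,0,0,1],[0,0,-33,0,0,0,1],[0,0,-38,0,0,0,1],[0,0,-40,0,0,0,1]]]}}

```text
time: 18.75
eef_pos: [0.5665, -0.0777, 0.3539]
tool_rot: [0.997, -0.08, 0.001, 0.0]
force: [0.0, 0.1, -8.0]
width: 0.0338
```

Run:
```python
from h import *
st()
snap('side','side16')
f=load('side16')['frame']; cv2.imwrite('pics/s16z.png',cv2.resize(f[90:260,210:400],None,fx=3.5,fy=3.5,interpolation=3)[:600])
```

```text
t 18.75 pos [ 0.5665 -0.0777  0.3539] yaw -9.16 down-tilt 0.12deg F [ 0.   0.1 -8. ] M [-0.07  0.02  0.01] w 0.0338
```

View pics/s16z.png

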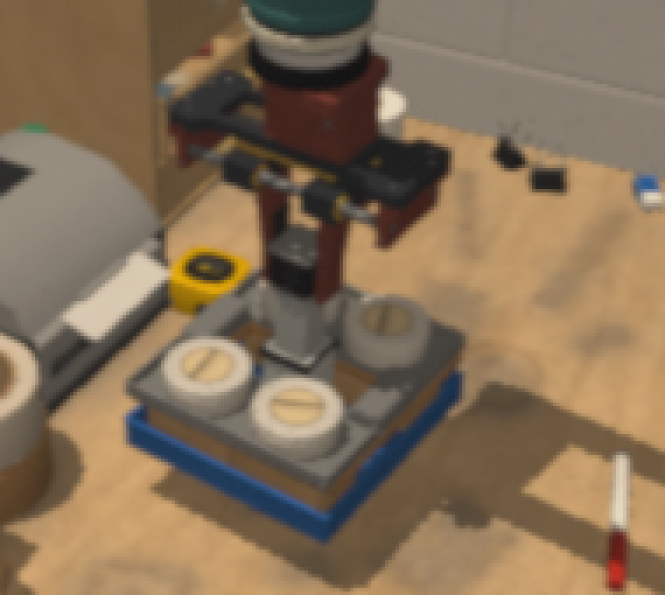

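Lifted level. Continuing another ~38 mm.

{"op": "send_rows", "data": {"deltas": [[[0,0,-3,0,0,0,1],[0,0,-9,0,0,0,1],[0,0,-16,0,0,0,1],[0,0,-23,0,0,0,1],[0,0,-30,0,0,0,1],[0,0,-35,0,0,0,1],[0,0,-38,0,0,0,1],[0,0,-38,0,0,0,1]]]}}

```text
time: 19.47
eef_pos: [0.5665, -0.0777, 0.3915]
tool_rot: [0.997, -0.08, 0.001, 0.0]
force: [0.5, -0.1, -7.8]
width: 0.0336
```

{"op": "send_rows", "data": {"deltas": [[[0,0,0,0,0,0,1],[0,0,0,0,0,0,1],[0,0,0,0,0,0,1],[0,0,0,0,0,0,1],[0,0,0,0,0,0,1],[0,0,0,0,0,0,1],[0,0,0,0,0,0,1],[0,0,0,0,0,0,1]]]}}

```text
time: 20.13
eef_pos: [0.5662, -0.0776, 0.3904]
tool_rot: [0.997, -0.08, -0.0, 0.0]
force: [-0.9, -0.0, -8.8]
width: 0.0342
```

Run:
```python
from h import *
st()
s=snap('side','side17');snap('wrist','wrist17'); snap('top','top17')
cv2.imwrite('pics/s17z.png',cv2.resize(s['frame'][60:240,200:400],None,fx=3.3,fy=3.3,interpolation=3)[:600])
st()
```

```text
t 20.13 pos [ 0.5662 -0.0776  0.3904] yaw -9.16 down-tilt 0.01deg F [-0.9 -0.  -8.8] M [-0.06  0.09  0.07] w 0.0342
t 20.28 pos [ 0.5662 -0.0776  0.3905] yaw -9.16 down-tilt 0.01deg F [ 0.3 -0.4 -9.5] M [-0.11  0.06  0.04] w 0.0338
```

View pics/s17z.png

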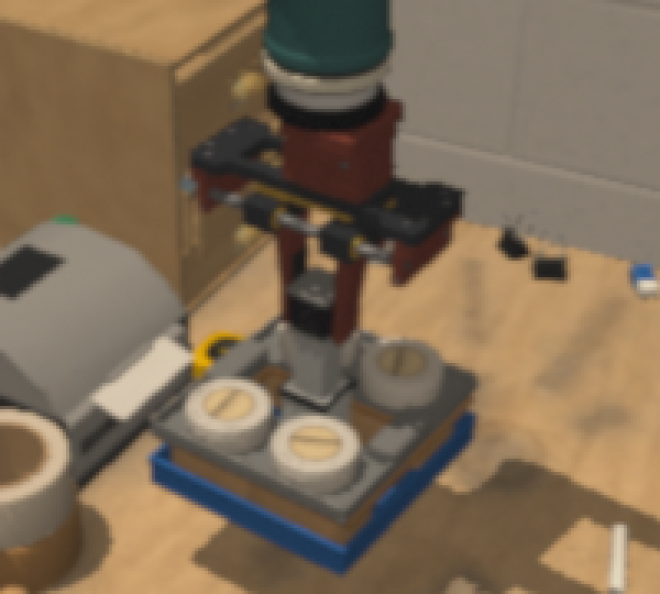

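View pics/wrist17.png

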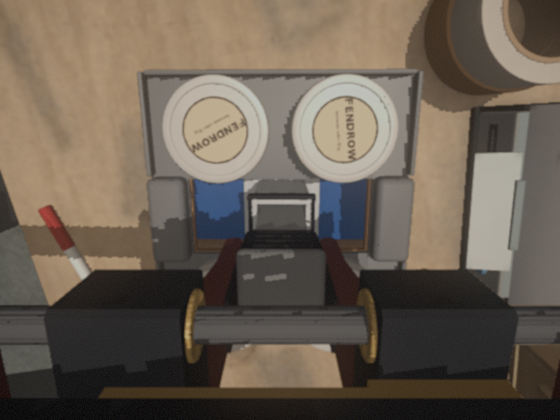

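View pics/top17.png

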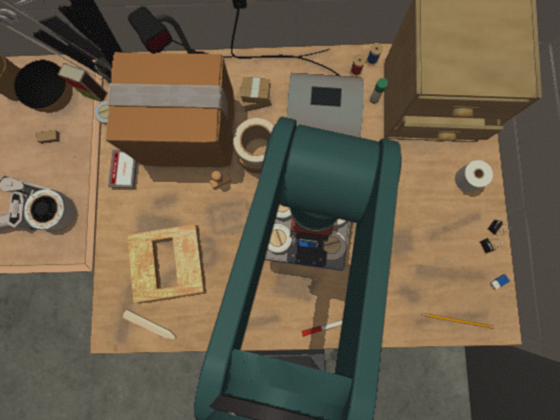

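Run:
```python
from h import *
def tri(*obs):
    A=np.zeros((3,3));b=np.zeros(3)
    for s,u,v in obs:
        o,d=ray(s,u,v); d/=np.linalg.norm(d); M=np.eye(3)-np.outer(d,d); A+=M;b+=M@o
    X=np.linalg.solve(A,b); return X.round(4),[ (proj(s,X)-(u,v)).round(1) for s,u,v in obs]
S,W=load('side17'),load('wrist17')
a=tri((S,314/3.3+200-.3,443/3.3+60-.3),(W,215,129)); b=tri((S,228/3.3+200-.3,404/3.3+60-.3),(W,345,129)); print(a,b)
S0=load('side11');W0=load('wrist11')
print(tri((S0,300/4+220-.4,359/4+130-.4),(W0,330,130)))
# caddy bottom near corner +y,-x: side crop(345,572) rim top (345,545)
print('pred caddy bottom corner', [ (proj(S,(*loc((.5648,-.079),-9.2,(-.086,.092)),z))-(199.7,59.7))*3.3 for z in (.07,.08,.09)])
```

```text
(array([ 0.5384, -0.0129,  0.1603]), [array([-0.4,  0.1]), array([-1.3,  1.2])]) (array([ 0.6116, -0.0247,  0.161 ]), [array([-0.5, -0.1]), array([-2. ,  1.2])])
(array([ 0.538 , -0.0135,  0.0815]), [array([-0.6, -0.1]), array([-2.1,  1. ])])
pred caddy bottom corner [array([343.37647086, 591.16798951]), array([343.87347222, 581.10403142]), array([344.37689475, 570.91004854])]
```

Run:
```python
from h import *
st(); print(finish_job()); st()
```

```text
t 20.28 pos [ 0.5662 -0.0776  0.3905] yaw -9.16 down-tilt 0.01deg F [ 0.3 -0.4 -9.5] M [-0.11  0.06  0.04] w 0.0338
the job is handed in; nothing more can be done
None
the job is handed in; nothing more can be done
```

The caddy is loaded and I handed the job in with it hanging level from the grip, about 8 cm above the bench, at 20.3 s of the 66 s. `finish_job()` gives no verdict, so whether it passed is not known to me.

- **Pad and tray:** Each was pinched by its end nearest the robot, lowered round the post and let go. After release, the wrist view put the tray centred on the post to within 1 mm in x and y, and the pad's slot centred on it to within 1–2 mm in y. Both looked flat.
- **Handle:** I squeezed the button with 50 N. The fingers closed to 33.5 mm, below the 35 mm that means fully in. The handle was pulled past the first stop and the caddy lifted on it.
- **Last checks:** The hand rose 129 mm and the tins 79 mm, so the handle is drawn out about 48–50 mm, which puts it at the second stop within measuring error. The downward load of 8–9.5 N is about the full weight, and the wrist moment is near zero.
- **Stamp and tape measure:** I never went near either. The stamp looked unmoved in the last top picture. The tape measure was hidden by the arm there, but in the last side picture it seemed to be in its place.
- **Disagreement:** The wrist camera read positions about 2 mm off the top camera in x and y, up to about 3.5 mm in y near the post. I split the difference when grasping and aligned the pad and tray to the post as the wrist camera saw it.

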